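Clamp a blunt cold chisel to the fixture plate with strap, packing and washer

TASK

Set up the strap clamp on the blue fixture plate so the brown cold chisel lying on its own beside it can have its edge dressed. Lay the chisel flat in the lane between the four dowels, its head close to the steel stop and its cutting edge sticking out over the open side of the plate, and stand on the bare steel heel pad behind the stud the one packing block that is as thick as the chisel, so that the strap will lie level. Then lower the slotted strap over the stud so it bridges chisel and packing squarely, and slip the brass washer over the stud onto the strap, ready for the nut; leave the two other packing blocks and the tin where they are.

Things in the scene. Friction and masses are not known exactly. Their poses are not given: they have to be found in the camera images.
- plate: Blue fixture plate, screwed down, 160 (x) x 140 (y) x 12 mm. Origin: underside, on the stud's axis; x points from the chisel lane to the heel pad, y to the steel head stop, z up. Upright threaded stud at x = y = 0: 10 mm thick, domed top 69 mm above the bench; round its foot a 20 mm nut, top 20 mm above the bench. The strap centres on the stud, its length along x.
- lane (a point): Where the chisel's origin belongs: on the plate's top, at its x = -44, y = -34 mm; axes as the plate's. Lane along y, 34 mm free between four dowels (8 mm thick, 10 mm high) standing 21 mm either side, at plate y = -52 and +34. Head stop, 44 x 12 x 12 mm, face at plate y = 54; the chisel's head ends 8 mm short of it, its edge 44 mm past the open side of the plate (y = -70).
- pad (a point): Centre of the heel pad, a bare steel square with scribed edges, 40 x 40 mm, level with the plate's top (12 mm above the bench), at plate x = 48, y = 0; axes as the plate's.
- chisel: Brown cold chisel, on its own to one side of the plate, 160 mm long, 0.4 kg, lying flat. Origin: centre of its underside; y along it: head at +80 mm, cutting edge at -80; z up. From y = -13 to +74 an eight-sided bar 22 mm across and 22 high, flat top, upright sides; it spreads to 30 mm at the edge. Grip across the sides at y = +5. At the start the edge points roughly at the robot.
- black_packing: Black steel packing block, 36 x 36 mm, 22 mm thick, a pale dot on top. Origin: centre of its underside, sides along x and y.
- thin_packing: Bare aluminium packing block, 36 x 36 mm, only 12 mm thick, a dark dot on top. Origin: centre of its underside.
- wood_packing: Light hardwood packing block, 36 x 36 mm, 36 mm thick. Origin: centre of its underside.
- strap: Dark steel clamp strap, flat round-ended bar 128 (its x) x 36 (its y) x 12 mm, 0.3 kg, with a slot through its middle 50 mm long (along x) and 16 mm wide. Origin: centre of its underside; z up; either end may face the chisel. When placed, its origin lies at the stud's axis and its underside is 34 mm above the bench.
- washer: Thick brass washer, 32 mm outside, hole 16 mm, 14 mm high. Origin: centre of its underside; z up. When placed it lies on the strap, its underside 46 mm above the bench.
- tin: Small open round metal tin, 64 mm wide, 43 mm high, to be left alone. Origin: centre of its underside.
There are look-alikes about, which are no part of the job. There is more than one size of the strap; the one meant has the size given above.

How it is judged:
By the outcome, as a careful person would: the job done as asked, in the order asked, and still so for the second after the job is handed in, with the robot touching nothing.
It also fails if it takes over 122 s, if anything falls off the work surface, if the arm or the gripper's body presses on something with over 40 N, if the wrist force passes 120 N, or if a joint passes its speed limit or range.

ROBOT

A 6-joint arm with a two-finger parallel gripper is mounted at the origin on a cart in front of the work surface, level with it; the furniture and walls round the work are solid. World frame = base frame: x ahead of the robot, y to its left, z up, the work surface at z = 0. Lengths are in m, angles in degrees, forces in N, time in s.
With the tool pointing down it reaches from about 0.3 to 0.75 m from the base axis. Payload 8.5 kg.
Tool frame: the origin (TCP) lies midway between the tips of the shut fingers; the grasp point (between the pads) lies 19 mm behind it (env.tcp_to_grasp is the z of the grasp point in the tool frame, in m); z points along the fingers, y is the line along which they close (so a half turn about z gives the same grasp; the last joint's range is limited). The gripper opens to 85 mm and grips with 20 to 120 N. Pads are 22 mm wide; open, the fingers measure 114 mm over their backs; the gripper's body (76 mm by 85 mm) begins 54 mm behind the grasp point. The pads swing forward as they close: fully open they stand 13 mm farther back than shut.
Start: joints at [-12.336, 21.807, 74.336, -0, 83.858, -12.336], TCP at [0.55, 0, 0.231] pointing down, gripper open.
Joint ranges: [-178.18, 178.18], [-50.72, 133.34], [12.68, 142.11], [-81.47, 261.47], [9.98, 163.14], [-165.26, 165.26]. Speed limits (degrees/s): [136.94, 136.94, 180, 180, 180, 180].

INTERFACE

Orientations are given as a 3x3 rotation matrix whose columns are the frame's x, y, z axes.
In Python, from rig import env, imaging, job, models gives the robot as it stands. The module is installed in compiled form; this text tells all that it offers.
- The arm moves only by the tool jog_arm, never from a script. Its argument "plan" is text: rows parted by semicolons, each of 7 numbers parted by spaces: the turn, a rotation vector about the tool's x, y, z in degrees, then the shift along the tool's x, y, z in cm, then the closure in counts, from 0 (fully open) to 255 (shut). In form: rx ry rz x y z claw; .... A call has 1 to 10 rows; each row shifts and turns the commanded pose from where the row before left it, along the tool's axes as they then stand; what a row does not reach is not made up. A row lasts 1/12 s, in which the tool goes at most 41.7 mm and 7.16 degrees, less where a joint would pass 70% of its speed; a pose out of reach is approached as far as the arm can. A call with a gripper value outside its range is refused whole. The fingers move at their own pace and stop on an object; "grip_force" is the grip in N (left out, the last holds). Time passes only in rows, so rows that do not move let the fingers close. It gives the time, the measured TCP pose, the force, the opening and the grip force at its end, in the units of the state.
- env.observe(): the state, without advancing time (a new reading comes with each control period).
- imaging.get_image(name): name is "scene" or "side" or "wrist"; returns a dict with "pixels" (480x640x3 uint8, red, green, blue), "depth" (480x640 float32, m along the optical axis (not along the pixel's ray), 0 where there is no reading), "fov_y" (degrees; the focal length in pixels is half the picture's height over the tangent of half this angle, whatever the lens; pixels are square), "cx", "cy" (the principal point, pixels), "distortion" ([k1, k2, p1, p2, k3] as OpenCV has them; the pictures are not rectified), "world_from_camera" (4x4, takes a point from camera to world coordinates). Camera axes: x right, y down, z forward; pixel columns grow to the right and rows downward; lengths in m; the calibration is good to about 2 mm. A picture is of the moment at which its call begins.
- job.close_job(): hands the job in; it is judged then, once.
Trained networks look in the newest picture that a camera, given by its name, has taken for a name from the list of things; names that differ only in an ending like _2 or _b are one class to them, and where a whole thing is asked for, a point or a joint stands for the part that bears it (a point fixed in the world has none). Each returns a list of dicts, best first, with "confidence" (0 to 1); they miss things now and then, are a little off and sometimes report something else, mostly with a low value. They report only what shows in the picture. A call takes as long as a camera call. They do not tell look-alikes from the thing itself.
- models.outline_of(camera, query): "region" (480x640 bool, what is visible of it) and "bbox" ([centre column, centre row, width, height] in pixels, round what is visible of it).
- models.tip_of(camera, query): "at" ([column, row] in pixels: a listed point, or the origin of a listed thing).
The state is a dict: "time_s": time; "q": joint angles; "qvel": joint speeds; "joint_efforts": joint torques, N m; "position": TCP position; "tool_rot": TCP orientation; "ft_force": force on the tool from outside, world axes, zero at the start; "wrist_torque": the same for the moment, N m; "grip_width": finger opening in m; "gripper_force": force on a finger pad.
Only numpy, scipy, OpenCV 4.12 (cv2) and the standard library are available. Lean on these libraries where they do the work, as an engineer would, in place of code of your own. Each camera call takes 0.05 s, during which the arm holds its last target. There are 200 camera calls.

## Working session

There is one attempt and no reset: what is moved stays moved. The work goes in short steps, Python scripts to look and compute and a tool call to move; the robot and the scene stay as the last step left them, time stands still between calls to the robot, and variables do not carry over. Pictures are saved under pics/ and viewed, at most 17 in all, crops included, and the job is handed in when it is done.

Besides the shell and the picture viewer there is one more tool, called after "Call:" as name(argument=value, ...) on one line, values as JSON. jog_arm: Moves the arm, as the interface text tells. Its arguments: {"type":"object","properties":{"plan":{"type":"string"},"grip_force":{"type":"number"}},"required":["plan"]}

```bash
mkdir -p pics; cat > h.py <<'E'
import numpy as np, cv2
from rig import env, imaging, job, models
def K(im):
    f=240/np.tan(np.radians(im['fov_y']/2)); return np.array([[f,0,im['cx']],[0,f,im['cy']],[0,0,1]])
def cloud(im):
    "world xyz per pixel"
    v,u=np.mgrid[0:480,0:640]; p=np.stack([u,v],-1).reshape(-1,1,2).astype(np.float64)
    n=cv2.undistortPoints(p,K(im),np.array(im['distortion'],float)).reshape(480,640,2)
    d=im['depth'][...,None]; c=np.concatenate([n*d,d],-1); T=np.array(im['world_from_camera'])
    return c@T[:3,:3].T+T[:3,3]
def atz(im,uv,z):
    n=cv2.undistortPoints(np.array(uv,float).reshape(-1,1,2),K(im),np.array(im['distortion'],float)).reshape(-1,2)
    T=np.array(im['world_from_camera']); d=np.c_[n,np.ones(len(n))]@T[:3,:3].T
    return T[:3,3]+d*((z-T[2,3])/d[:,2])[:,None]
def proj(im,P):
    T=np.linalg.inv(np.array(im['world_from_camera']))
    r,_=cv2.Rodrigues(T[:3,:3]); return cv2.projectPoints(np.array(P,float).reshape(-1,1,3),r,T[:3,3],K(im),np.array(im['distortion'],float))[0].reshape(-1,2)
def save(im,n): cv2.imwrite('pics/'+n+'.png',im['pixels'][...,::-1])
E
python3 - <<'E'
from h import *
for c in ['scene','side','wrist']:
    im=imaging.get_image(c); save(im,c+'0'); P=cloud(im)
    print(c,np.round(im['world_from_camera'],3).tolist())
    if c=='wrist': continue
    for q in ['plate','lane','pad','chisel','black_packing','thin_packing','wood_packing','strap','washer','tin']:
        for r in models.outline_of(c,q)[:3] if q not in('lane','pad') else []:
            m=r['region']&(im['depth']>0); 
            if m.sum(): X=P[m]; print(q,round(r['confidence'],2),np.round(r['bbox']),np.round(np.median(X,0),3),'ztop',round(np.percentile(X[:,2],95),3))
        for r in models.tip_of(c,q)[:2]: print('  tip',q,round(r['confidence'],2),np.round(r['at']))
E
```

```text
scene [[0.835, -0.218, 0.506, -0.074], [-0.551, -0.323, 0.77, -0.991], [-0.004, -0.921, -0.389, 0.569], [0.0, 0.0, 0.0, 1.0]]
plate 0.81 [296. 261.  73.  36.] [0.529 0.02  0.011] ztop 0.022
  tip plate 0.63 [294. 262.]
  tip lane 0.86 [285. 267.]
  tip pad 0.79 [310. 257.]
chisel 0.67 [232. 224.  50.  14.] [0.515 0.329 0.015] ztop 0.022
  tip chisel 0.82 [231. 228.]
black_packing 0.78 [383. 291.  22.  18.] [ 0.613 -0.234  0.018] ztop 0.022
  tip black_packing 0.84 [385. 293.]
thin_packing 0.5 [224. 243.  14.  10.] [0.438 0.235 0.01 ] ztop 0.013
  tip thin_packing 0.68 [221. 248.]
wood_packing 0.68 [316. 313.  26.  27.] [ 0.431 -0.249  0.023] ztop 0.036
  tip wood_packing 0.75 [315. 321.]
strap 0.71 [372. 272.  34.  12.] [ 0.665 -0.127  0.006] ztop 0.009
strap 0.57 [379. 328.  44.  33.] [ 0.513 -0.343  0.009] ztop 0.012
  tip strap 0.63 [383. 333.]
  tip strap 0.57 [372. 272.]
washer 0.4 [276. 230.   8.   8.] [0.615 0.232 0.009] ztop 0.015
  tip washer 0.48 [277. 232.]
tin 0.69 [322. 222.  22.  25.] [0.728 0.163 0.027] ztop 0.041
  tip tin 0.81 [324. 229.]
side [[-0.984, -0.064, 0.169
[... 714 characters left out ...]
.  15.  19.] [ 0.439 -0.221  0.025] ztop 0.038
  tip wood_packing 0.77 [387. 211.]
strap 0.63 [363. 197.  44.   8.] [ 0.517 -0.329  0.012] ztop 0.015
strap 0.5 [295. 230.  21.  17.] [ 0.665 -0.12   0.009] ztop 0.011
strap 0.37 [220. 284.  34.  39.] [0.736 0.181 0.027] ztop 0.043
  tip strap 0.8 [361. 200.]
  tip strap 0.74 [361. 254.]
washer 0.48 [272. 322.  22.  14.] [0.619 0.246 0.012] ztop 0.015
  tip washer 0.66 [274. 322.]
tin 0.81 [220. 284.  34.  35.] [0.735 0.182 0.027] ztop 0.043
tin 0.23 [333. 260.  89.  54.] [0.538 0.044 0.013] ztop 0.024
  tip tin 0.57 [225. 293.]
wrist [[1.0, -0.001, 0.0, 0.548], [-0.001, -0.963, -0.27, 0.068], [0.001, 0.27, -0.963, 0.374], [0.0, 0.0, 0.0, 1.0]]
```

View pics/scene0.png

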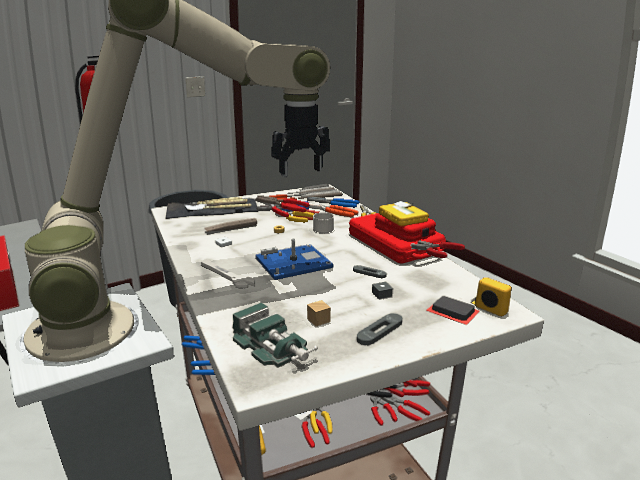

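View pics/wrist0.png

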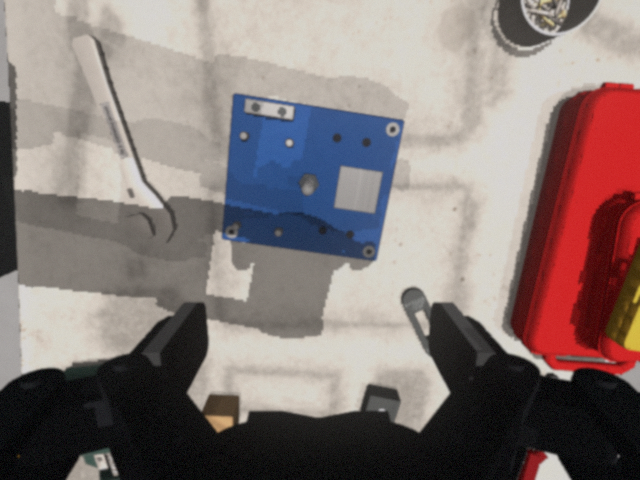

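The pictures show the plate in the middle (stop upper left at wrist 270,108; pad at 358,190), the chisel at scene (232,224), a large strap (379,328), a small one (370,271), and the black block (382,290). Next I'll fit the plate pose and the large outlines.

```bash
cat >> h.py <<'E'
def rect(im,mask,z):
    m=mask.astype(np.uint8); n,l,s,_=cv2.connectedComponentsWithStats(m); m=(l==1+np.argmax(s[1:,4])).astype(np.uint8)
    c=max(cv2.findContours(m,cv2.RETR_EXTERNAL,cv2.CHAIN_APPROX_NONE)[0],key=cv2.contourArea).reshape(-1,2)
    w=atz(im,c,z)[:,:2]; (cx,cy),(a,b),t=cv2.minAreaRect((w*1000).astype(np.float32)); return np.round([cx,cy,a,b,t],1)
def blue(im):
    hsv=cv2.cvtColor(im['pixels'],cv2.COLOR_RGB2HSV); m=cv2.inRange(hsv,(105,120,30),(125,255,255))
    return cv2.morphologyEx(m,cv2.MORPH_CLOSE,np.ones((9,9)))>0
E
python3 - <<'E'
from h import *
s=env.observe(); print(np.round(s['tool_rot'],3).tolist(),s['position'])
im=imaging.get_image('wrist'); print('plate',rect(im,blue(im),.012))
P=cloud(im); 
for q in ['plate','lane','pad']: print(q,[(np.round(r['at']),np.round(atz(im,r['at'],.012),4)) for r in models.tip_of('wrist',q)[:1]])
g=P[...,2]; m=(g>.05)&(abs(P[...,0]-.53)<.06)&(abs(P[...,1]-.03)<.06); print('stud',P[m].mean(0),m.sum(),g[m].max())
for c in ['scene','side']:
    im=imaging.get_image(c)
    for q,z in [('chisel',.015),('strap',.01),('black_packing',.02),('washer',.01)]:
        for r in models.outline_of(c,q)[:2]: print(c,q,round(r['confidence'],2),rect(im,r['region'],z))
E
```

```text
[[0.0, 1.0, 0.0], [1.0, -0.0, -0.0], [-0.0, 0.0, -1.0]] [ 5.49986345e-01 -1.32282547e-05  2.31344594e-01]
plate [539.6  28.5 136.5 156.1  81.7]
plate [(array([308., 181.]), array([[0.5386, 0.0295, 0.012 ]]))]
lane [(array([259., 210.]), array([[0.4904, 0.001 , 0.012 ]]))]
pad [(array([359., 189.]), array([[0.5882, 0.0218, 0.012 ]]))]
stud [0.52868865 0.01210047 0.30838456] 47827 0.37356818905639727
scene chisel 0.55 [505.4 329.6  63.2 149.4  80.9]
scene strap 0.95 [ 513.3 -344.   136.7   44.2   13.5]
scene black_packing 0.87 [ 609.6 -236.8   72.3   45.1   50.5]
scene washer 0.47 [615.  232.6  56.8  29.5  60.5]
side chisel 0.63 [510.7 341.4  36.3 164.8  82.9]
side strap 0.77 [ 519.5 -334.   125.3   65.1   12.4]
side strap 0.61 [ 664.7 -116.3   28.1  101.9   27.1]
side black_packing 0.75 [ 618.4 -209.8   44.6   86.2    9. ]
side washer 0.76 [618.2 241.8  31.1  45.6  14.2]
```

Call:
jog_arm(plan="0 0 0 3.4 -0.65 0 0;0 0 0 3.4 -0.65 0 0;0 0 0 3.4 -0.65 0 0;0 0 0 3.4 -0.65 0 0;0 0 0 3.4 -0.65 0 0;0 0 0 3.4 -0.65 0 0;0 0 0 3.4 -0.65 0 0;0 0 0 3.4 -0.65 0 0;0 0 0 3.4 -0.65 0 0;0 0 0 3.4 -0.65 0 0")

```text
time_s: 3.48
position: [0.4844, 0.3417, 0.2314]
tool_rot: [[-0.0, 1.0, 0.0], [1.0, 0.0, 0.0], [0.0, 0.0, -1.0]]
ft_force: [0.9, 1.0, -0.1]
grip_width: 0.0855
gripper_force: 0.0
```

Call:
jog_arm(plan="0 0 7 0 0 0 0;0 0 7 0 0 0 0;0 0 7 0 0 0 0;0 0 7 0 0 0 0;0 0 7 0 0 0 0;0 0 7 0 0 0 0;0 0 7 0 0 0 0")

```text
time_s: 4.07
position: [0.485, 0.34, 0.2313]
tool_rot: [[0.759, 0.652, -0.0], [0.652, -0.759, -0.0], [-0.0, 0.0, -1.0]]
ft_force: [0.2, -0.1, 0.1]
grip_width: 0.0853
gripper_force: 0.0
```

Call:
jog_arm(plan="0 0 7 0 0 0 0;0 0 7 0 0 0 0;0 0 7 0 0 0 0;0 0 7 0 0 0 0;0 0 7 0 0 0 0;0 0 7 0 0 0 0;0 0 7 0 0 0 0;0 0 0 0 0 0 0;0 0 0 0 0 0 0")

```text
time_s: 4.82
position: [0.485, 0.34, 0.2313]
tool_rot: [[0.991, -0.136, -0.0], [-0.136, -0.991, -0.0], [-0.0, 0.0, -1.0]]
ft_force: [0.1, -0.1, 0.4]
grip_width: 0.0855
gripper_force: 0.0
```

```bash
cat >> h.py <<'E'
def outl(q,z,n=2,cam='wrist'):
    im=imaging.get_image(cam); P=cloud(im)
    for r in models.outline_of(cam,q)[:n]: print(q,round(r['confidence'],2),np.round(r['bbox']),rect(im,r['region'],z),'ztop',np.round(np.percentile(P[r['region']][:,2],[50,90]),4))
    for r in models.tip_of(cam,q)[:n]: print(' tip',round(r['confidence'],2),np.round(r['at']),np.round(atz(im,r['at'],0)[0,:2]*1000,1))
    return im,P
E
python3 - <<'E'
from h import *
s=env.observe(); print(np.round(s['tool_rot'],3).tolist(),s['position'],np.round(s['q'],1),s['grip_width'])
im,P=outl('chisel',.015); save(im,'w1')
E
```

```text
[[0.991, -0.136, -0.0], [-0.136, -0.991, -0.0], [-0.0, 0.0, -1.0]] [0.4849882  0.33999185 0.23129032] [ 23.6  26.1  67.3  -0.   86.6 121.4] 0.08552036204191522
chisel 0.7 [318. 181.  28. 168.] [509.2 337.3  28.2 158.   82.7] ztop [0.0188 0.0219]
 tip 0.58 [318. 186.] [507.  336.4]
```

View pics/w1.png

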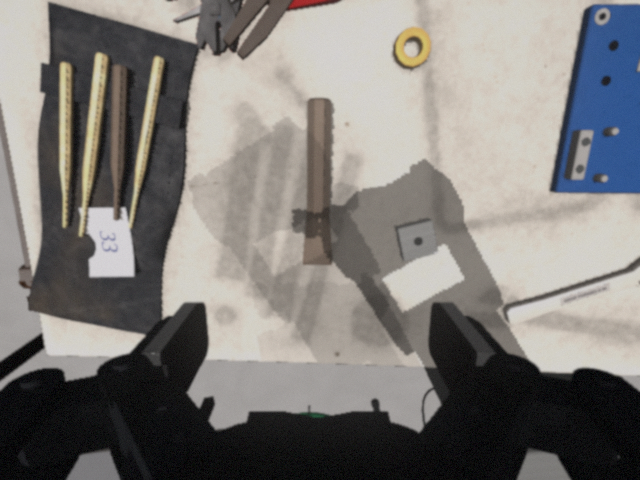

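The chisel lies alone at wrist (318,180) with its edge at the lower end (row 262). Its centre is about (508.5, 337) mm and its axis is at −7.5°.

Call:
jog_arm(plan="0 0 0 1.5 0 3 0;0 0 0 1.4 -0.06 3 0;0 0 0 0 0 3 0;0 0 0 0 0 3 0;0 0 0 0 0 3 0;0 0 0 0 0 3 0;0 0 0 0 0 2 0;0 0 0 0 0 1.5 0;0 0 0 0 0 1.0 0;0 0 0 0 0 0 0", grip_force=60)

```text
time_s: 5.8
position: [0.513, 0.3362, 0.0044]
tool_rot: [[0.99, -0.138, -0.003], [-0.138, -0.99, -0.001], [-0.003, 0.002, -1.0]]
ft_force: [-0.4, -0.3, -0.2]
grip_width: 0.0855
gripper_force: 0.0
```

Call:
jog_arm(plan="0 0 0 0 0 0.1 0;0 0 0 0 0 0 255;0 0 0 0 0 0 255;0 0 0 0 0 0 255;0 0 0 0 0 0 255;0 0 0 0 0 0 255;0 0 0 0 0 0 255;0 0 0 0 0 0 255;0 0 0 0 0 0 255;0 0 0 0 0 0 255")

```text
time_s: 6.63
position: [0.514, 0.3365, 0.0061]
tool_rot: [[0.99, -0.139, 0.001], [-0.139, -0.99, 0.0], [0.001, -0.0, -1.0]]
ft_force: [-1.5, -2.2, 5.9]
grip_width: 0.0238
gripper_force: 59.3
```

Call:
jog_arm(plan="0 0 0 0 0 -1 255;0 0 0 0 0 -2 255;0 0 0 0 0 -3 255;0 0 0 0 0 -3 255;0 0 0 0 0 -3 255;0 0 0 0 0 -3 255;0 0 -6.9 0 0 0 255;0 0 -6.9 0 0 0 255;0 0 -6.9 0 0 0 255;0 0 -6.9 0 0 0 255")

```text
time_s: 7.47
position: [0.5133, 0.3364, 0.1553]
tool_rot: [[0.94, 0.341, -0.001], [0.341, -0.94, -0.0], [-0.001, -0.0, -1.0]]
ft_force: [0.5, 0.7, -4.7]
grip_width: 0.0235
gripper_force: 60.0
```

Call:
jog_arm(plan="0 0 -6.9 0 0 0 255;0 0 -6.9 0 0 0 255;0 0 -6.9 0 0 0 255;0 0 -6.9 0 0 0 255;0 0 -6.9 0 0 0 255;0 0 -6.9 0 0 0 255;0 0 -6.9 0 0 0 255;0 0 -6.9 0 0 0 255;0 0 -6.9 0 0 0 255;0 0 0 0 0 0 255")

```text
time_s: 8.3
position: [0.5133, 0.3365, 0.1552]
tool_rot: [[0.14, 0.99, -0.001], [0.99, -0.14, -0.0], [-0.001, -0.001, -1.0]]
ft_force: [-0.3, 1.0, -4.6]
grip_width: 0.024
gripper_force: 59.9
```

Call:
jog_arm(plan="0 0 0 -3.1 0.25 0 255;0 0 0 -3.1 0.25 0 255;0 0 0 -3.1 0.25 0 255;0 0 0 -3.1 0.25 0 255;0 0 0 -3.1 0.25 0 255;0 0 0 -3.1 0.25 0 255;0 0 0 -3.1 0.25 0 255;0 0 0 -3.1 0.25 0 255;0 0 0 -3.1 0.25 0 255;0 0 0 -1.5 0.25 0 255")

```text
time_s: 9.13
position: [0.4955, 0.0392, 0.1555]
tool_rot: [[0.15, 0.989, -0.001], [0.989, -0.15, -0.001], [-0.001, -0.0, -1.0]]
ft_force: [0.3, 0.6, -3.5]
grip_width: 0.0241
gripper_force: 59.9
```

Call:
jog_arm(plan="0 0 0 0 0 0 255;0 0 0 0 0 0 255;0 0 0 0 0 0 255;0 0 0 0 0 0 255")

```text
time_s: 9.47
position: [0.4959, 0.0429, 0.1553]
tool_rot: [[0.144, 0.99, -0.0], [0.99, -0.144, 0.0], [0.0, -0.0, -1.0]]
ft_force: [-0.1, -0.2, -4.0]
grip_width: 0.0241
gripper_force: 59.9
```

```bash
python3 - <<'E'
from h import *
s=env.observe(); print(np.round(s['tool_rot'],3).tolist(),s['position'],np.round(s['q'],1),s['grip_width'])
im,P=outl('chisel',.16); save(im,'w2'); print('plate',rect(im,blue(im),.012))
for q in ['plate','lane','pad']: print(q,[(np.round(r['at']),np.round(atz(im,r['at'],.012),4)) for r in models.tip_of('wrist',q)[:1]])
E
```

```text
[[0.144, 0.99, -0.0], [0.99, -0.144, 0.0], [0.0, -0.0, -1.0]] [0.4959448  0.04293995 0.15534555] [-8.7 20.8 89.6  0.  69.5 -0.4] 0.024143020323870543
chisel 0.81 [322. 268.  63. 300.] [496.   55.7 125.3  24.6  81.6] ztop [0.1696 0.1712]
 tip 0.76 [318. 314.] [483.2 -35.6]
plate [567.   24.4 135.9  99.7  81.5]
plate [(array([373., 231.]), array([[0.5376, 0.0345, 0.012 ]]))]
lane []
pad [(array([438., 240.]), array([[0.5874, 0.0203, 0.012 ]]))]
```

View pics/w2.png

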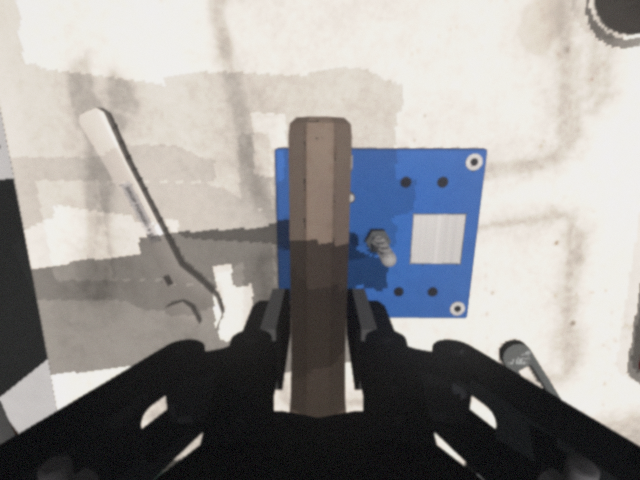

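The held chisel is aligned with the lane, its head at wrist (320,120), the stud at (378,245) and the pad at (437,240). I'll shift it into place and lower it.

Call:
jog_arm(plan="0 0 0 -1.85 0.07 0 255;0 0 0 -1.8 0.07 0 255;0 0 0 0 0 2 255;0 0 0 0 0 3 255;0 0 0 0 0 3 255;0 0 0 0 0 2 255;0 0 0 0 0 1 255;0 0 0 0 0 0 255;0 0 0 0 0 0 255")

```text
time_s: 10.52
position: [0.4923, 0.0058, 0.0454]
tool_rot: [[0.144, 0.99, -0.0], [0.99, -0.144, 0.0], [0.0, -0.0, -1.0]]
ft_force: [-0.3, 0.0, -3.2]
grip_width: 0.0239
gripper_force: 59.9
```

Call:
jog_arm(plan="0 0 0 0 0 0.8 255;0 0 0 0 0 0.6 255;0 0 0 0 0 0.5 255;0 0 0 0 0 0.3 255;0 0 0 0 0 0.2 255;0 0 0 0 0 0.15 255;0 0 0 0 0 0.1 255;0 0 0 0 0 0 255;0 0 0 0 0 0 255")

```text
time_s: 11.27
position: [0.4923, 0.0057, 0.0189]
tool_rot: [[0.144, 0.99, 0.0], [0.99, -0.144, -0.0], [-0.0, 0.0, -1.0]]
ft_force: [0.3, 0.7, -3.6]
grip_width: 0.0239
gripper_force: 59.9
```

Call:
jog_arm(plan="0 0 0 0 0 0.08 255;0 0 0 0 0 0 255;0 0 0 0 0 0 120;0 0 0 0 0 0 120;0 0 0 0 0 0 120;0 0 0 0 0 0 120;0 0 0 0 0 -1 120;0 0 0 0 0 -2 120;0 0 0 0 0 -3 120;0 0 0 0 0 -3 120")

```text
time_s: 12.1
position: [0.4917, 0.0058, 0.1089]
tool_rot: [[0.144, 0.99, -0.002], [0.99, -0.144, 0.0], [0.0, -0.002, -1.0]]
ft_force: [-0.8, -0.8, 0.4]
grip_width: 0.0452
gripper_force: 0.0
```

Call:
jog_arm(plan="0 0 0 0 0 -3.5 0;0 0 0 0 0 -3.5 0;0 0 0 0 0 -3.5 0;0 0 0 0 0 -2 0;0 0 0 -3 0 0 0;0 0 0 -3 0 0 0;0 0 0 0 0 0 0;0 0 0 0 0 0 0;0 0 0 0 0 0 0")

```text
time_s: 12.85
position: [0.4834, -0.0534, 0.233]
tool_rot: [[0.145, 0.989, -0.0], [0.989, -0.145, 0.0], [0.0, -0.0, -1.0]]
ft_force: [1.4, 0.5, 0.1]
grip_width: 0.0853
gripper_force: 0.0
```

```bash
python3 - <<'E'
from h import *
s=env.observe(); print(s['position'])
im,P=outl('chisel',.023); save(im,'w3'); print('plate',rect(im,blue(im),.012))
for q in ['plate','lane','pad']: print(q,[(np.round(r['at']),np.round(atz(im,r['at'],.012),4)) for r in models.tip_of('wrist',q)[:1]])
E
```

```text
[ 0.48343116 -0.05338044  0.23298498]
chisel 0.71 [320. 149.  31. 182.] [490.1   1.4 161.   29.4  81.6] ztop [0.0306 0.0339]
plate [539.1  28.3 135.5 156.3  81.6]
plate [(array([365., 115.]), array([[0.5379, 0.0289, 0.012 ]]))]
lane [(array([318., 158.]), array([[ 0.4895, -0.0035,  0.012 ]]))]
pad [(array([418., 114.]), array([[0.5867, 0.022 , 0.012 ]]))]
```

View pics/w3.png

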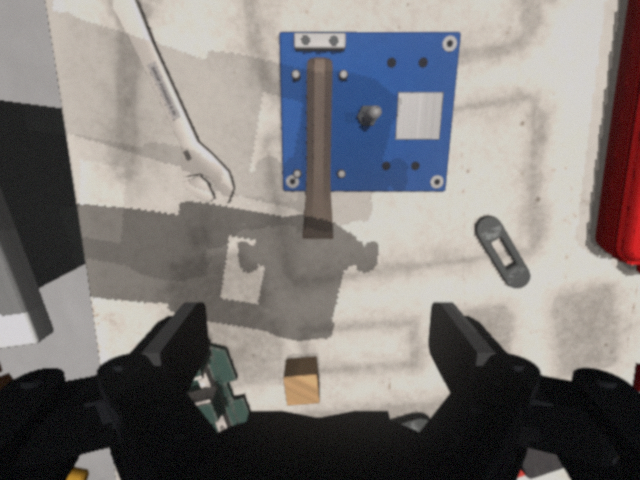

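The chisel lies in the lane (wrist 318,150) with its head about 8 mm from the stop and its edge out over the open side. Next is the black packing.

Call:
jog_arm(plan="0 0 0 -2.8 2.1 0 0;0 0 0 -2.8 2.1 0 0;0 0 0 -2.8 2.1 0 0;0 0 0 -2.8 2.1 0 0;0 0 0 -2.8 2.1 0 0;0 0 0 -2.8 2.1 0 0;0 0 0 -2.8 2.1 0 0;0 0 0 0 0 0 0;0 0 0 0 0 0 0")

```text
time_s: 13.9
position: [0.601, -0.2699, 0.2316]
tool_rot: [[0.146, 0.989, -0.001], [0.989, -0.146, 0.001], [0.001, -0.002, -1.0]]
ft_force: [-0.9, -0.3, 0.4]
grip_width: 0.0855
gripper_force: 0.0
```

```bash
python3 - <<'E'
from h import *
s=env.observe(); print(s['position'])
im,P=outl('black_packing',.022); save(im,'w4'); outl('strap',.01)
for r in models.outline_of('wrist','black_packing')[:1]:
    m=r['region']&(P[...,2]>.019)&(P[...,2]<.026); print('top',rect(im,m,.022))
E
```

```text
[ 0.6009645  -0.26986062  0.23161421]
black_packing 0.9 [336. 163.  43.  45.] [ 619.7 -226.2   35.9   35.6   77. ] ztop [0.0216 0.0226]
black_packing 0.16 [140.   5.  35.  10.] [478.7 -75.7   6.4  30.2  82.1] ztop [0.0237 0.0251]
 tip 0.79 [332. 162.] [ 619.8 -225.5]
strap 0.95 [368.  46.  69.  90.] [ 664.7 -127.7   27.4   88.9   26.5] ztop [0.0078 0.0089]
strap 0.68 [252. 286. 117.  60.] [ 518.4 -338.4  127.9   40.9   11.3] ztop [0.0114 0.0125]
 tip 0.77 [251. 286.] [ 515.2 -341.3]
 tip 0.74 [369.  48.] [ 666.3 -128.4]
top [ 620.  -227.1   34.    35.1   77.1]
```

View pics/w4.png

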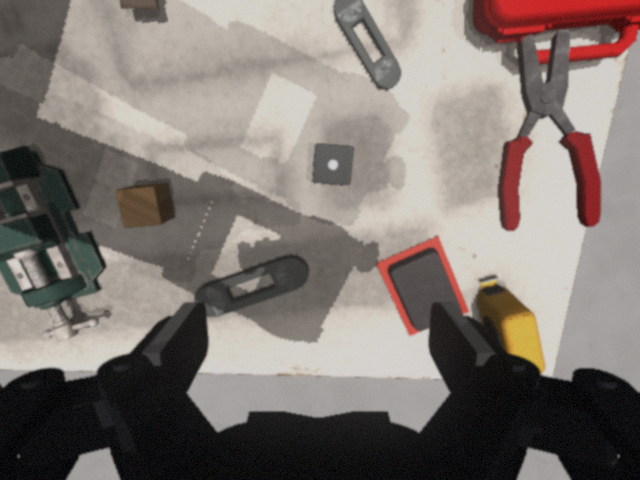

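Picture: black block with its pale dot at (333,163), and the big strap at (252,286), measured 128 mm long. Next I grip the block.

Call:
jog_arm(plan="0 0 4.6 0 0 0 0;0 0 0 2.3 0.45 0 0;0 0 0 2.35 0.4 2 0;0 0 0 0 0 3.5 0;0 0 0 0 0 3.5 0;0 0 0 0 0 3.5 0;0 0 0 0 0 3.5 0;0 0 0 0 0 3 0;0 0 0 0 0 2 0;0 0 0 0 0 0 0")

```text
time_s: 15.08
position: [0.6173, -0.2239, 0.0188]
tool_rot: [[0.223, 0.975, -0.007], [0.975, -0.223, 0.004], [0.002, -0.008, -1.0]]
ft_force: [0.2, -0.8, -0.3]
grip_width: 0.0855
gripper_force: 0.0
```

Call:
jog_arm(plan="0 0 0 0 0 1 0;0 0 0 0 0 0.4 0;0 0 0 0 0 0 255;0 0 0 0 0 0 255;0 0 0 0 0 0 255;0 0 0 0 0 0 255;0 0 0 0 0 0 255;0 0 0 0 0 0 255;0 0 0 0 0 0 255;0 0 0 0 0 0 255")

```text
time_s: 15.92
position: [0.62, -0.2258, 0.0103]
tool_rot: [[0.223, 0.975, 0.002], [0.975, -0.223, -0.001], [-0.001, 0.002, -1.0]]
ft_force: [1.4, 0.7, 5.7]
grip_width: 0.0343
gripper_force: 61.2
```

Call:
jog_arm(plan="0 0 0 0 0 -1 255;0 0 0 0 0 -2 255;0 0 0 0 0 -3 255;0 0 0 0 0 -3.5 255;0 0 0 0 0 -3 255;0 0 -4.6 0 0 0 255;0 0 0 0 0 0 255;0 0 0 0 0 0 255")

```text
time_s: 16.58
position: [0.6188, -0.2251, 0.1336]
tool_rot: [[0.146, 0.989, -0.001], [0.989, -0.146, 0.001], [0.001, -0.001, -1.0]]
ft_force: [-1.2, -0.3, -3.0]
grip_width: 0.0343
gripper_force: 60.3
```

```bash
python3 - <<'E'
from h import *
s=env.observe(); R=np.array(s['tool_rot']);print(np.round(R,3).tolist(),s['position'],s['grip_width'])
t=np.radians(-8.4); Rp=np.array([[np.cos(t),-np.sin(t)],[np.sin(t),np.cos(t)]]); g=np.array([.5393,.0284])+Rp@[.048,0]
print(g,'tool shift cm',(R.T@np.r_[g-s['position'][:2],0])*100)
E
```

```text
[[0.146, 0.989, -0.001], [0.989, -0.146, 0.001], [0.001, -0.001, -1.0]] [ 0.61882085 -0.22508704  0.13361337] 0.03428598323164775
[0.58678507 0.02138801] tool shift cm [ 2.39140821e+01 -6.77337105e+00  2.36634657e-02]
```

Call:
jog_arm(plan="0 0 7 0 0 0 255;0 0 7 0 0 0 255;0 0 7 0 0 0 255;0 0 7 0 0 0 255;0 0 7 0 0 0 255;0 0 7 0 0 0 255;0 0 7 0 0 0 255;0 0 7 0 0 0 255;0 0 7 0 0 0 255;0 0 7 0 0 0 255")

```text
time_s: 17.42
position: [0.6187, -0.225, 0.1323]
tool_rot: [[0.981, 0.195, -0.003], [0.195, -0.981, 0.002], [-0.003, -0.002, -1.0]]
ft_force: [-0.2, 0.3, -2.3]
grip_width: 0.0341
gripper_force: 60.3
```

Call:
jog_arm(plan="0 0 7 0 0 0 255;0 0 7 0 0 0 255;0 0 6 0 0 0 255;0 0 0 0 0 0 255;0 0 0 0 0 0 255")

```text
time_s: 17.83
position: [0.6189, -0.2252, 0.1328]
tool_rot: [[0.99, -0.143, -0.002], [-0.143, -0.99, 0.001], [-0.002, -0.001, -1.0]]
ft_force: [-0.3, -0.3, -2.3]
grip_width: 0.0345
gripper_force: 60.3
```

Call:
jog_arm(plan="0 0 0 -0.85 -3 0 255;0 0 0 -0.85 -3 0 255;0 0 0 -0.85 -3 0 255;0 0 0 -0.85 -3 0 255;0 0 0 -0.85 -3 0 255;0 0 0 -0.85 -3 0 255;0 0 0 -0.85 -3 0 255;0 0 0 -0.85 -3 0 255;0 0 0 0 0 0 255;0 0 0 0 0 0 255")

```text
time_s: 18.67
position: [0.5863, 0.0233, 0.1337]
tool_rot: [[0.99, -0.14, -0.001], [-0.14, -0.99, 0.0], [-0.001, 0.0, -1.0]]
ft_force: [0.2, -1.2, -2.7]
grip_width: 0.0342
gripper_force: 60.5
```

```bash
cat >> h.py <<'E'
PC=np.array([.5393,.0284]); t=np.radians(-8.4); Rp=np.array([[np.cos(t),-np.sin(t)],[np.sin(t),np.cos(t)]])
def shift(gl,w=False):
    "tool shift (cm) taking the TCP over plate-frame (or world if w) point gl (m)"
    s=env.observe(); R=np.array(s['tool_rot']); g=np.array(gl) if w else PC+Rp@np.array(gl)
    print('yaw tool x',np.round(np.degrees(np.arctan2(R[1,0],R[0,0])),2),'pos',np.round(s['position'],4),'w',round(s['grip_width'],4),'goal',g,'shift',np.round((R.T@np.r_[g-s['position'][:2],0])*100,2),'q',np.round(s['q']))
E
python3 - <<'E'
from h import *
shift([.048,.0006])
im,P=outl('black_packing',.145); save(im,'w5')
print('pad',[(np.round(r['at']),np.round(atz(im,r['at'],.012),4)) for r in models.tip_of('wrist','pad')[:1]])
E
```

```text
yaw tool x -8.03 pos [0.5863 0.0233 0.1337] w 0.0342 goal [0.58687272 0.02198158] shift [ 0.08  0.12 -0.  ] q [-9. 30. 77. -0. 73. 89.]
black_packing 0.65 [320. 311.  96.  98.] [588.8  22.   35.4  42.6  81.7] ztop [0.1448 0.1457]
 tip 0.95 [317. 298.] [531.3  30.6]
 tip 0.57 [53. 46.] [735.8 178.8]
pad [(array([320., 232.]), array([[0.5879, 0.0203, 0.012 ]]))]
```

View pics/w5.png

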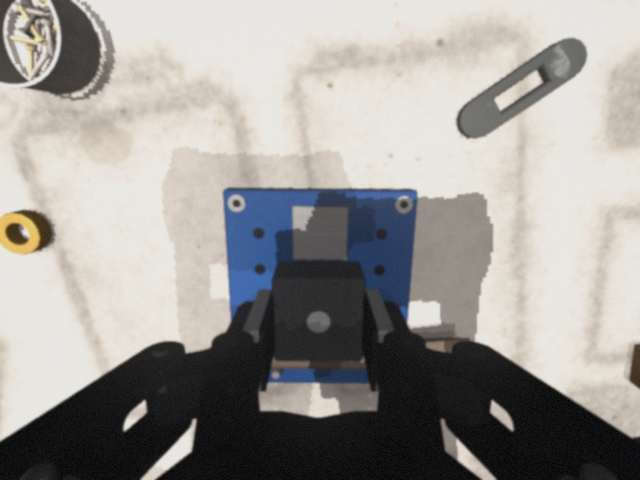

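The black block is held squarely over the pad (dot at 318,321; pad corner visible at 320,215). Lowering it now.

Call:
jog_arm(plan="0 0 0.4 0.08 0.12 0 255;0 0 0 0 0 2 255;0 0 0 0 0 3 255;0 0 0 0 0 2.5 255;0 0 0 0 0 1.5 255;0 0 0 0 0 0.8 255;0 0 0 0 0 0.5 255;0 0 0 0 0 0.4 255;0 0 0 0 0 0.3 255;0 0 0 0 0 0 255")

```text
time_s: 19.7
position: [0.5876, 0.0205, 0.0243]
tool_rot: [[0.988, -0.151, 0.001], [-0.151, -0.988, -0.0], [0.001, -0.0, -1.0]]
ft_force: [-0.7, 0.2, -1.7]
grip_width: 0.0344
gripper_force: 60.5
```

Call:
jog_arm(plan="0 0 0 0 0 0.05 255;0 0 0 0 0 0 255")

```text
time_s: 19.87
position: [0.5877, 0.0206, 0.0241]
tool_rot: [[0.988, -0.151, 0.001], [-0.151, -0.989, -0.0], [0.001, 0.0, -1.0]]
ft_force: [-0.3, -0.6, -2.2]
grip_width: 0.0342
gripper_force: 60.5
```

Call:
jog_arm(plan="0 0 0 -0.1 -0.13 0 255;0 0 0 0 0 0.05 255;0 0 0 0 0 0 255;0 0 0 0 0 0 120;0 0 0 0 0 0 120;0 0 0 0 0 0 120;0 0 0 0 0 0 120;0 0 0 0 0 -1 120;0 0 0 0 0 -2 120;0 0 0 0 0 -3 120")

```text
time_s: 20.7
position: [0.5855, 0.0221, 0.0825]
tool_rot: [[0.988, -0.151, -0.004], [-0.151, -0.988, 0.001], [-0.004, -0.0, -1.0]]
ft_force: [-0.0, -0.1, -0.0]
grip_width: 0.0448
gripper_force: 0.0
```

Call:
jog_arm(plan="0 0 0 -1 0 -3 0;0 0 0 -2 0 -3 0;0 0 0 -2 0 -3 0;0 0 0 -2 0 -3 0;0 0 0 -2 0 -3 0;0 0 0 0 0 0 0;0 0 0 0 0 0 0;0 0 0 0 0 0 0")

```text
time_s: 21.37
position: [0.4975, 0.0356, 0.233]
tool_rot: [[0.988, -0.151, 0.0], [-0.151, -0.988, -0.0], [0.0, 0.0, -1.0]]
ft_force: [-0.2, 0.2, -0.4]
grip_width: 0.0851
gripper_force: 0.0
```

```bash
python3 - <<'E'
from h import *
im,P=outl('black_packing',.034,1); save(im,'w6'); print('plate',rect(im,blue(im),.012))
outl('chisel',.023,1); outl('strap',.01)
print('want',PC+Rp@[.048,0])
b=(P[...,2]>.058)&(P[...,2]<.075)&(abs(P[...,0]-.54)<.03)&(abs(P[...,1]-.028)<.03); print('stud',P[b].mean(0),b.sum())
shift([.5175,-.339],True)
E
```

```text
black_packing 0.57 [319. 113.  44.  42.] [585.1  21.1  36.9  36.8  81.2] ztop [0.0336 0.0346]
 tip 0.77 [320. 113.] [588.   18.4]
plate [539.8  28.1 136.1 155.4  81.4]
chisel 0.77 [357. 216. 167.  33.] [4.897e+02 1.000e-01 1.593e+02 2.830e+01 8.120e+01] ztop [0.0304 0.0338]
strap 0.86 [455.  16.  61.  30.] [ 646.6 -106.8   49.    24.2   80.8] ztop [0.008  0.0092]
 tip 0.62 [584. 223.] [ 440.2 -232.3]
want [0.58678507 0.02138801]
stud [0.53991057 0.02767582 0.06670296] 114
yaw tool x -8.7 pos [0.4977 0.0356 0.2327] w 0.0855 goal [ 0.5175 -0.339 ] shift [ 7.630e+00  3.673e+01 -1.000e-02] q [-10.  17.  82.   0.  81.  89.]
```

View pics/w6.png

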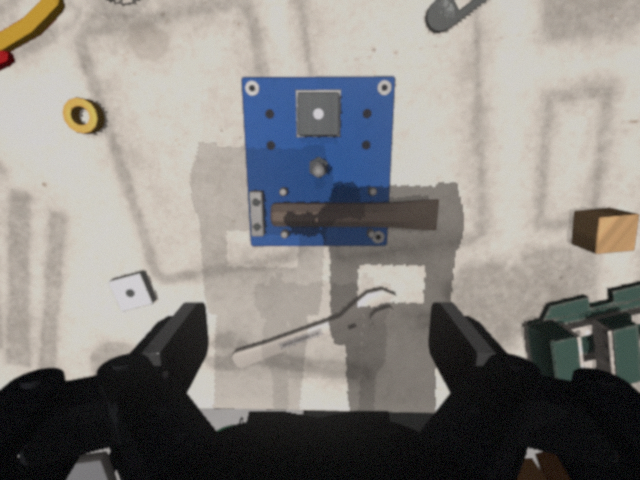

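The packing sits squarely on the pad (319,113), and the chisel and stud are unchanged. Next, the strap.

Call:
jog_arm(plan="0 0 0 0.16 3.85 0 0;0 0 0 0.16 3.85 0 0;0 0 0 0.16 3.85 0 0;0 0 0 0.16 3.85 0 0;0 0 0 0.16 3.85 0 0;0 0 0 0.16 3.85 0 0;0 0 0 0.16 3.85 0 0;0 0 0 0.16 3.85 0 0;0 0 0 0.16 3.85 0 0;0 0 0 0.16 3.85 0 0")

```text
time_s: 22.65
position: [0.4546, -0.3493, 0.233]
tool_rot: [[0.988, -0.152, -0.0], [-0.152, -0.988, 0.0], [-0.0, -0.0, -1.0]]
ft_force: [0.7, -0.1, 0.0]
grip_width: 0.0857
gripper_force: 0.0
```

Call:
jog_arm(plan="0 0 -6.7 0 0 0 0;0 0 -6.7 0 0 0 0;0 0 -6.6 0 0 0 0;0 0 0 0 0 0 0;0 0 0 0 0 0 0")

```text
time_s: 23.07
position: [0.4552, -0.3473, 0.2329]
tool_rot: [[0.981, 0.193, -0.0], [0.193, -0.981, 0.0], [-0.0, -0.0, -1.0]]
ft_force: [-0.4, 0.0, 0.5]
grip_width: 0.0853
gripper_force: 0.0
```

```bash
python3 - <<'E'
from h import *
im,P=outl('strap',.012,2); save(im,'w7')
r=models.outline_of('wrist','strap')[0]; X=P[r['region']&(P[...,2]>.008)]; print('mean',X.mean(0),np.ptp(X,0))
shift([.5175,-.339],True)
E
```

```text
strap 0.67 [323. 142.  39. 139.] [ 516.7 -340.7  125.4   35.8   12.1] ztop [0.0116 0.0126]
strap 0.3 [ 4. 36.  7. 65.] [553.4 -52.5   6.4  54.6  87.1] ztop [0.0039 0.0076]
 tip 0.57 [324. 144.] [ 518.7 -341.8]
mean [ 0.52011137 -0.34031069  0.01317749] [0.12454183 0.05396965 0.36700541]
yaw tool x 11.2 pos [ 0.4552 -0.3472  0.233 ] w 0.0852 goal [ 0.5175 -0.339 ] shift [6.27 0.4  0.  ] q [-49.  24.  70.  -0.  86.  30.]
```

View pics/w7.png

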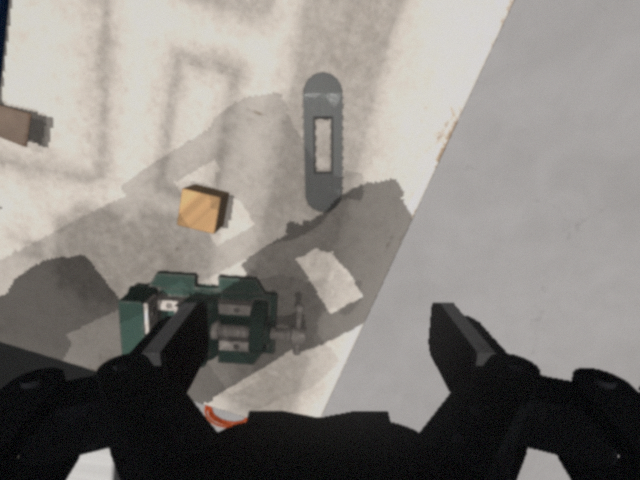

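The strap is isolated at wrist (323,142), slot centre (323,145), yaw about 11.8°. Gripping it across its middle.

Call:
jog_arm(plan="0 0 -0.6 3 0.3 0 0;0 0 0 3.18 0.29 2 0;0 0 0 0 0 3.5 0;0 0 0 0 0 3.5 0;0 0 0 0 0 3.5 0;0 0 0 0 0 3.5 0;0 0 0 0 0 3 0;0 0 0 0 0 2 0;0 0 0 0 0 0 0;0 0 0 0 0 0 0")

```text
time_s: 24.1
position: [0.5169, -0.3406, 0.0229]
tool_rot: [[0.979, 0.205, -0.001], [0.206, -0.979, 0.001], [-0.001, -0.001, -1.0]]
ft_force: [0.7, 0.5, 0.4]
grip_width: 0.0855
gripper_force: 0.0
```

Call:
jog_arm(plan="0 0 0 0 0 1.2 0;0 0 0 0 0 0.5 0;0 0 0 0 0 0 255;0 0 0 0 0 0 255;0 0 0 0 0 0 255;0 0 0 0 0 0 255;0 0 0 0 0 0 255;0 0 0 0 0 0 255;0 0 0 0 0 0 255;0 0 0 0 0 0 255")

```text
time_s: 24.93
position: [0.5171, -0.341, 0.007]
tool_rot: [[0.979, 0.206, 0.001], [0.206, -0.979, -0.001], [0.001, 0.001, -1.0]]
ft_force: [-1.2, 1.5, 5.4]
grip_width: 0.0334
gripper_force: 59.6
```

Call:
jog_arm(plan="0 0 0 0 0 -1 255;0 0 0 0 0 -2 255;0 0 0 0 0 -3 255;0 0 0 0 0 -3.5 255;0 0 0 0 0 -3 255;0 0 0 0 0 -2.5 255;0 0 6.8 0 0 0 255;0 0 6.7 0 0 0 255;0 0 6.7 0 0 0 255;0 0 0 0 0 0 255")

```text
time_s: 25.77
position: [0.5167, -0.3405, 0.1564]
tool_rot: [[0.989, -0.148, -0.0], [-0.148, -0.989, 0.0], [-0.0, -0.0, -1.0]]
ft_force: [0.5, 0.4, -3.3]
grip_width: 0.0335
gripper_force: 60.3
```

```bash
python3 - <<'E'
from h import *
shift([0,0]); im,P=outl('strap',.158,1)
E
```

```text
yaw tool x -8.53 pos [ 0.5167 -0.3405  0.1564] w 0.0335 goal [0.5393 0.0284] shift [-3.240e+00 -3.681e+01  1.000e-02] q [-44.  32.  70.  -0.  78.  54.]
strap 0.59 [319. 282.  96. 269.] [ 522.  -342.2   37.1  116.9   81.2] ztop [0.1608 0.1616]
```

Call:
jog_arm(plan="0 0 0 -0.32 -3.68 0 255;0 0 0 -0.32 -3.68 0 255;0 0 0 -0.32 -3.68 0 255;0 0 0 -0.32 -3.68 0 255;0 0 0 -0.32 -3.68 0 255;0 0 0 -0.32 -3.68 0 255;0 0 0 -0.32 -3.68 0 255;0 0 0 -0.32 -3.68 0 255;0 0 0 -0.32 -3.68 0 255;0 0 0 -0.32 -3.68 0 255")

```text
time_s: 26.75
position: [0.5381, 0.0299, 0.1562]
tool_rot: [[0.99, -0.142, 0.0], [-0.142, -0.99, -0.0], [0.0, -0.0, -1.0]]
ft_force: [0.3, 0.2, -3.5]
grip_width: 0.0332
gripper_force: 60.5
```

Call:
jog_arm(plan="0 0 0 0 0 2 255;0 0 0 0 0 2 255;0 0 0 0 0 2 255;0 0 0 0 0 0 255;0 0 0 0 0 0 255;0 0 0 0 0 0 255")

```text
time_s: 27.25
position: [0.539, 0.0279, 0.0972]
tool_rot: [[0.99, -0.143, 0.002], [-0.143, -0.99, -0.0], [0.002, 0.0, -1.0]]
ft_force: [0.5, -0.0, -2.7]
grip_width: 0.0336
gripper_force: 60.7
```

```bash
python3 - <<'E'
from h import *
shift([0,0]); im,P=outl('strap',.1,1); save(im,'w8')
b=(P[...,2]>.056)&(P[...,2]<.075)&(abs(P[...,0]-.54)<.02)&(abs(P[...,1]-.028)<.02); print('stud',P[b].mean(0) if b.any() else 0,b.sum(),np.argwhere(b).mean(0)[::-1] if b.any() else 0)
r=models.outline_of('wrist','strap')[0]; m=r['region']&(P[...,2]>.08); X=P[m]; A=np.c_[X[:,:2]-X[:,:2].mean(0),np.ones(len(X))]; c=np.linalg.lstsq(A,X[:,2],rcond=None)[0]; print('slope deg',np.degrees(c[:2]),c[2])
cv2.imwrite('pics/w8c.png',cv2.resize(im['pixels'][100:440,200:440,::-1],None,fx=1.7,fy=1.7))
E
```

```text
yaw tool x -8.25 pos [0.539  0.0279 0.0972] w 0.0336 goal [0.5393 0.0284] shift [ 0.02 -0.06  0.  ] q [-10.  29.  88.   0.  64.  89.]
strap 0.94 [320. 284.  97. 271.] [544.9  26.1  37.2 115.8  81.8] ztop [0.1016 0.1024]
stud [0.54110127 0.0277336  0.06520423] 375 [315.936 274.904]
slope deg [ 1.59279179 -0.26552272] 0.1019677819840799
```

View pics/w8c.png

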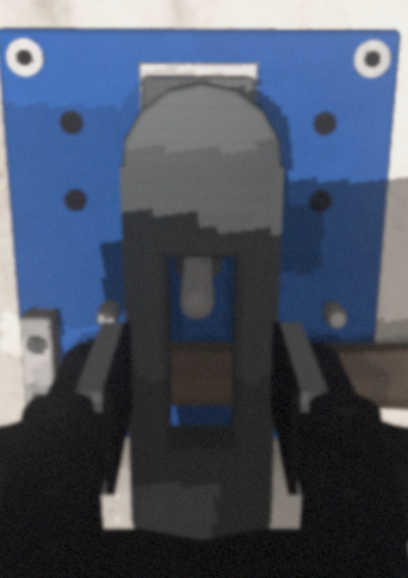

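The stud shows inside the slot (crop 198,285), a hair off centre. I'll correct about 0.8 mm and lower.

Call:
jog_arm(plan="0 0 0.2 0.05 -0.08 0 255;0 0 0 0 0 1 255;0 0 0 0 0 1 255;0 0 0 0 0 0.6 255;0 0 0 0 0 0.4 255;0 0 0 0 0 0 255;0 0 0 0 0 0 255")

```text
time_s: 28.03
position: [0.5389, 0.0288, 0.0657]
tool_rot: [[0.989, -0.148, -0.001], [-0.148, -0.989, 0.0], [-0.001, -0.0, -1.0]]
ft_force: [-0.4, -0.1, -2.6]
grip_width: 0.0332
gripper_force: 60.7
```

Call:
jog_arm(plan="0 0 0 0 0 0.6 255;0 0 0 0 0 0.6 255;0 0 0 0 0 0.5 255;0 0 0 0 0 0.4 255;0 0 0 0 0 0.2 255;0 0 0 0 0 0 255;0 0 0 0 0 0 255")

```text
time_s: 28.62
position: [0.539, 0.0288, 0.043]
tool_rot: [[0.989, -0.148, -0.0], [-0.148, -0.989, 0.0], [-0.0, 0.0, -1.0]]
ft_force: [0.1, 0.4, -2.2]
grip_width: 0.0332
gripper_force: 60.7
```

Call:
jog_arm(plan="0 0 0 0 0 0.1 255;0 0 0 0 0 0.05 255;0 0 0 0 0 0 255;0 0 0 0 0 0 255")

```text
time_s: 28.95
position: [0.539, 0.0288, 0.0416]
tool_rot: [[0.989, -0.148, 0.0], [-0.148, -0.989, -0.0], [0.0, 0.0, -1.0]]
ft_force: [0.2, 0.1, -2.1]
grip_width: 0.0335
gripper_force: 60.7
```

Call:
jog_arm(plan="0 0 0 0 0 0 115;0 0 0 0 0 0 115;0 0 0 0 0 0 115;0 0 0 0 0 0 115;0 0 0 0 0 -1 115;0 0 0 0 0 -2 115;0 0 0 0 0 -3 115;0 0 0 0 0 -3.5 115;0 0 0 0 0 -3.5 115;0 0 0 0 0 0 0")

```text
time_s: 29.78
position: [0.5415, 0.0285, 0.1789]
tool_rot: [[0.989, -0.148, 0.012], [-0.148, -0.989, -0.002], [0.013, 0.0, -1.0]]
ft_force: [0.9, -0.2, 0.4]
grip_width: 0.0575
gripper_force: 0.0
```

Call:
jog_arm(plan="0 0 0 -2.5 0 -2 0;0 0 0 -2.5 0 -2 0;0 0 0 -2 0 -2 0;0 0 0 0 0 0 0;0 0 0 0 0 0 0;0 0 0 0 0 0 0")

```text
time_s: 30.28
position: [0.47, 0.039, 0.2313]
tool_rot: [[0.989, -0.148, 0.0], [-0.148, -0.989, -0.0], [0.0, 0.0, -1.0]]
ft_force: [-0.2, -0.2, -1.2]
grip_width: 0.0856
gripper_force: 0.0
```

```bash
python3 - <<'E'
from h import *
shift([0,0]); im,P=outl('strap',.046,1); save(im,'w9'); outl('washer',.014,2); outl('chisel',.023,1)
r=models.outline_of('wrist','strap')[0]; X=P[r['region']&(P[...,2]>.04)&(P[...,2]<.052)]; A=np.c_[X[:,:2]-X[:,:2].mean(0),np.ones(len(X))]; c=np.linalg.lstsq(A,X[:,2],rcond=None)[0]; print('slope deg',np.degrees(c[:2]),c[2])
E
```

```text
yaw tool x -8.51 pos [0.47   0.039  0.2313] w 0.0856 goal [0.5393 0.0284] shift [7.01 0.03 0.  ] q [-10.  14.  86.  -0.  80.  89.]
strap 0.74 [317. 131.  41. 160.] [540.1  27.6  36.9 126.6  81.6] ztop [0.0456 0.0466]
 tip 0.94 [316. 138.] [538.6  30.1]
washer 0.85 [74. 82. 43. 40.] [616.1 233.3  36.   30.6  71.3] ztop [0.0126 0.0141]
 tip 0.85 [82. 84.] [616.4 235.8]
chisel 0.61 [355. 187. 172.  30.] [485.  -31.9  94.9  28.9  81.4] ztop [0.0296 0.0337]
 tip 0.93 [355. 186.] [486.4  -1.8]
slope deg [ 0.08893817 -0.14699435] 0.04555690543509897
```

View pics/w9.png

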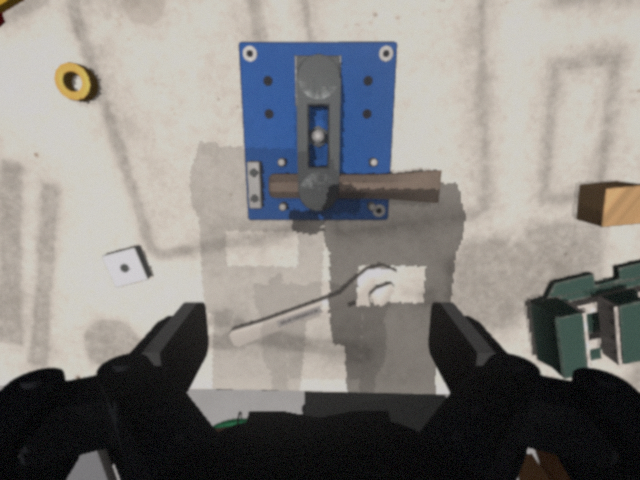

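The strap lies level on chisel and packing (317,131), centred on the stud. The washer is at (75,82); going for a closer look.

Call:
jog_arm(plan="0 0 0 0.83 -3.43 0 0;0 0 0 0.83 -3.43 0 0;0 0 0 0.83 -3.43 0 0;0 0 0 0.83 -3.43 0 0;0 0 0 0.83 -3.43 0 0;0 0 0 0.83 -3.43 0 0;0 0 0 0 0 3 0;0 0 0 0 0 0 0;0 0 0 0 0 0 0;0 0 0 0 0 0 0")

```text
time_s: 31.62
position: [0.5495, 0.2346, 0.2025]
tool_rot: [[0.989, -0.149, 0.0], [-0.149, -0.989, -0.0], [0.0, 0.0, -1.0]]
ft_force: [0.0, -0.0, 0.5]
grip_width: 0.0855
gripper_force: 0.0
```

```bash
python3 - <<'E'
from h import *
im,P=outl('washer',.014,2); save(im,'w10')
r=models.outline_of('wrist','washer')[0]; m=r['region']&(abs(P[...,2]-.014)<.002); print(rect(im,m,.014)); c=rect(im,m,.014)[:2]/1000
shift(c,True)
E
```

```text
washer 0.81 [301. 139.  38.  38.] [617.7 237.1  30.1  30.3   3.3] ztop [0.0134 0.0145]
 tip 0.88 [304. 141.] [616.4 236.6]
 tip 0.17 [557. 138.] [584.9  14.3]
[617.7 237.   30.   30.    3.3]
yaw tool x -8.56 pos [0.5497 0.2347 0.2028] w 0.0854 goal [0.6177 0.237 ] shift [ 6.7  -1.24  0.01] q [ 12.  28.  69.   0.  83. 110.]
```

View pics/w10.png

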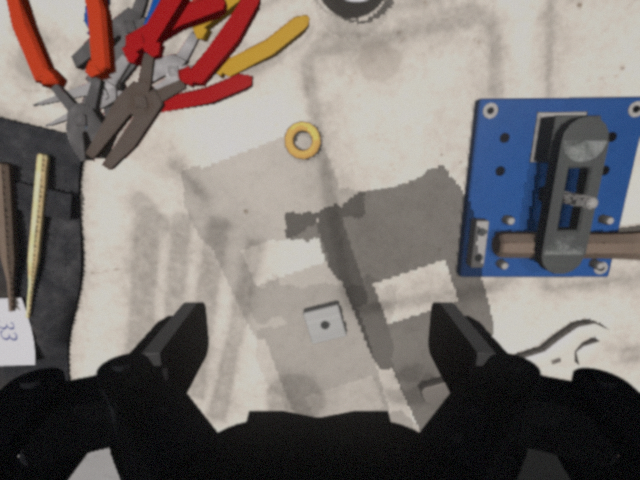

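Washer at (302,140), about (617.5, 237) mm and clear of the pliers. Gripping it.

Call:
jog_arm(plan="0 0 0 3.35 -0.62 0 70;0 0 0 3.35 -0.62 2 70;0 0 0 0 0 3.5 70;0 0 0 0 0 3.5 70;0 0 0 0 0 3.5 70;0 0 0 0 0 3 70;0 0 0 0 0 2 70;0 0 0 0 0 1 70;0 0 0 0 0 0 70;0 0 0 0 0 0 70", grip_force=40)

```text
time_s: 32.65
position: [0.6182, 0.2376, 0.0177]
tool_rot: [[0.989, -0.148, 0.001], [-0.148, -0.989, 0.0], [0.001, -0.0, -1.0]]
ft_force: [0.5, -0.1, 1.0]
grip_width: 0.0618
gripper_force: 0.0
```

```bash
python3 - <<'E'
from h import *
shift([.6175,.237],True)
E
```

```text
yaw tool x -8.52 pos [0.6182 0.2376 0.0177] w 0.0618 goal [0.6175 0.237 ] shift [-0.06  0.07 -0.  ] q [ 11.  44.  70.   0.  65. 109.]
```

Call:
jog_arm(plan="0 0 0 0 0 0.8 70;0 0 0 0 0 0.35 70;0 0 0 0 0 0 255;0 0 0 0 0 0 255;0 0 0 0 0 0 255;0 0 0 0 0 0 255;0 0 0 0 0 0 255;0 0 0 0 0 0 255;0 0 0 0 0 0 255;0 0 0 0 0 0 255")

```text
time_s: 33.48
position: [0.6178, 0.2377, 0.0057]
tool_rot: [[0.989, -0.148, 0.001], [-0.148, -0.989, 0.0], [0.001, -0.0, -1.0]]
ft_force: [-0.8, -0.3, 5.3]
grip_width: 0.0292
gripper_force: 40.1
```

Call:
jog_arm(plan="0 0 0 0 0 -1 255;0 0 0 0 0 -2 255;0 0 0 0 0 -3 255;0 0 0 0 0 -3.5 255;0 0 0 0 0 -3 255;0 0 0 0 0 0 255")

```text
time_s: 33.98
position: [0.6198, 0.2383, 0.1374]
tool_rot: [[0.989, -0.148, 0.011], [-0.148, -0.989, 0.002], [0.011, -0.004, -1.0]]
ft_force: [0.4, 0.2, 0.2]
grip_width: 0.0291
gripper_force: 39.6
```

Call:
jog_arm(plan="0 0 0 -0.66 3.12 0 255;0 0 0 -0.66 3.12 0 255;0 0 0 -0.66 3.12 0 255;0 0 0 -0.66 3.12 0 255;0 0 0 -0.66 3.12 0 255;0 0 0 -0.66 3.12 0 255;0 0 0 -0.66 3.12 0 255;0 0 0 0 0 0 255;0 0 0 0 0 0 255;0 0 0 0 0 0 255")

```text
time_s: 34.82
position: [0.5396, 0.0288, 0.1301]
tool_rot: [[0.989, -0.148, 0.0], [-0.148, -0.989, 0.0], [0.0, -0.0, -1.0]]
ft_force: [0.7, 0.8, -0.1]
grip_width: 0.0291
gripper_force: 39.7
```

```bash
cat > m.py <<'E'
from h import *
import sys
shift([0,0]); im,P=outl('washer',.14,1)
zt=env.observe()['position'][2]
r=models.outline_of('wrist','washer')[0]; m=r['region']&(P[...,2]>zt); z=np.median(P[m][:,2]); c=rect(im,m,z)
b=(P[...,2]>.056)&(P[...,2]<.075)&(abs(P[...,0]-.54)<.02)&(abs(P[...,1]-.028)<.02); st=P[b].mean(0) if b.any() else None
R=np.array(env.observe()['tool_rot'])
print('top',z,c,'rel TCP cm (tool)',(R.T@np.r_[c[:2]/1000-env.observe()['position'][:2],0])*100)
print('stud',st,b.sum())
cv2.imwrite('pics/'+sys.argv[1],cv2.resize(im['pixels'][100:440,200:440,::-1],None,fx=1.7,fy=1.7))
E
python3 m.py w11.png
```

```text
yaw tool x -8.51 pos [0.5396 0.0288 0.1301] w 0.0291 goal [0.5393 0.0284] shift [-0.03  0.05 -0.  ] q [-10.  26.  85.   0.  69.  89.]
washer 0.65 [320. 309.  72.  82.] [542.4  27.5  28.4  34.8  80.7] ztop [0.1374 0.1384]
 tip 0.56 [315. 303.] [482.1  38.8]
top 0.13755574945900975 [540.8  27.7  28.9  33.8  80.7] rel TCP cm (tool) [ 1.34545373e-01  1.55175021e-01 -2.43241499e-05]
stud [0.54090297 0.02775236 0.06541144] 267
```

View pics/w11.png

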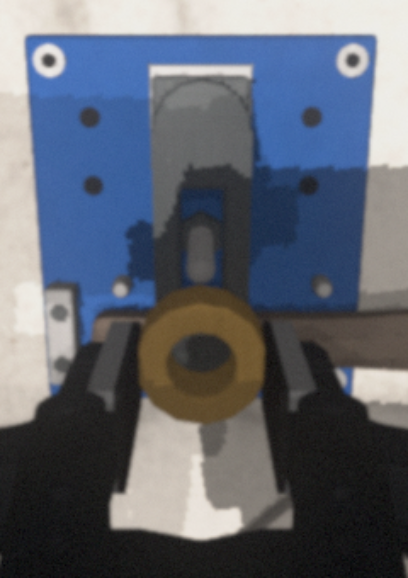

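Washer (crop 202,352) held level and laterally in line with the stud (200,250). I'll lower it to just above the stud and re-check.

Call:
jog_arm(plan="0 0 0 -0.04 0 1.5 255;0 0 0 0 0 1.5 255;0 0 0 0 0 1 255;0 0 0 0 0 0.5 255;0 0 0 0 0 0.2 255;0 0 0 0 0 0 255;0 0 0 0 0 0 255;0 0 0 0 0 0 255")

```text
time_s: 35.68
position: [0.5395, 0.0286, 0.0836]
tool_rot: [[0.989, -0.148, 0.001], [-0.148, -0.989, -0.0], [0.001, 0.0, -1.0]]
ft_force: [0.3, -0.5, -1.2]
grip_width: 0.029
gripper_force: 39.7
```

```bash
python3 m.py w12.png
```

```text
yaw tool x -8.5 pos [0.5395 0.0286 0.0836] w 0.029 goal [0.5393 0.0284] shift [-0.02  0.02 -0.  ] q [-10.  30.  88.   0.  62.  89.]
washer 0.87 [319. 309.  75.  82.] [564.5  24.   18.7  22.6  82.9] ztop [0.091 0.092]
 tip 0.62 [319. 300.] [504.7  32.1]
top 0.09109359751990179 [540.9  27.5  29.3  34.2  82.9] rel TCP cm (tool) [1.77464297e-01 7.64851203e-02 1.09656190e-04]
stud [0.53646197 0.02840939 0.06712988] 30
```

View pics/w12.png

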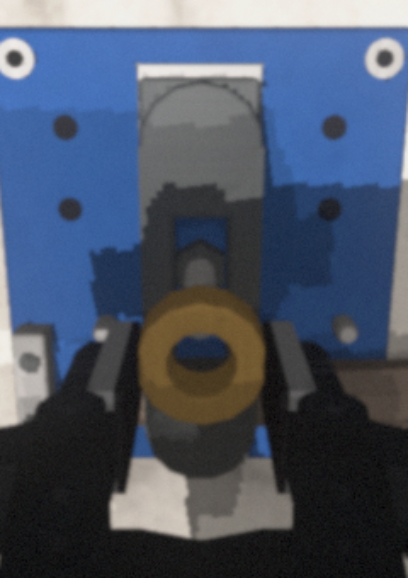

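Call:
jog_arm(plan="0 0 0 0 0 0.5 255;0 0 0 0 0 0.4 255;0 0 0 0 0 0.3 255;0 0 0 0 0 0.2 255;0 0 0 0 0 0 255;0 0 0 0 0 0 255")

```text
time_s: 36.38
position: [0.5391, 0.0286, 0.0689]
tool_rot: [[0.989, -0.148, -0.0], [-0.148, -0.989, 0.0], [-0.0, -0.0, -1.0]]
ft_force: [0.0, -0.7, -0.6]
grip_width: 0.0293
gripper_force: 39.7
```

Call:
jog_arm(plan="0 0 0 0 0 0.5 255;0 0 0 0 0 0.4 255;0 0 0 0 0 0.3 255;0 0 0 0 0 0.2 255;0 0 0 0 0 0.1 255;0 0 0 0 0 0 255;0 0 0 0 0 0 255")

```text
time_s: 36.97
position: [0.5392, 0.0286, 0.0541]
tool_rot: [[0.989, -0.148, 0.0], [-0.148, -0.989, -0.0], [0.0, 0.0, -1.0]]
ft_force: [0.4, -0.5, -0.1]
grip_width: 0.0289
gripper_force: 39.7
```

Call:
jog_arm(plan="0 0 0 0 0 0.1 255;0 0 0 0 0 0 255;0 0 0 0 0 0 125;0 0 0 0 0 0 125;0 0 0 0 0 0 125;0 0 0 0 0 0 125;0 0 0 0 0 -1 125;0 0 0 0 0 -2 125;0 0 0 0 0 -3 125;0 0 0 0 0 -3.5 125")

```text
time_s: 37.8
position: [0.5383, 0.0287, 0.1488]
tool_rot: [[0.989, -0.148, -0.003], [-0.148, -0.989, 0.0], [-0.003, -0.0, -1.0]]
ft_force: [0.0, 0.1, -0.5]
grip_width: 0.0436
gripper_force: 0.0
```

Call:
jog_arm(plan="0 0 0 -2 0 -3 0;0 0 0 -2 0 -2 0;0 0 0 -2 0 -2 0;0 0 0 0 0 0 0;0 0 0 0 0 0 0;0 0 0 0 0 0 0")

```text
time_s: 38.3
position: [0.48, 0.0374, 0.2178]
tool_rot: [[0.989, -0.148, -0.0], [-0.148, -0.989, -0.0], [-0.0, 0.0, -1.0]]
ft_force: [0.9, -0.5, -0.7]
grip_width: 0.0852
gripper_force: 0.0
```

```bash
python3 - <<'E'
from h import *
im,P=outl('washer',.06,1); outl('strap',.046,1); outl('chisel',.023,1); outl('black_packing',.034,1)
cv2.imwrite('pics/w13.png',cv2.resize(im['pixels'][20:300,200:480,::-1],None,fx=2,fy=2))
E
```

```text
washer 0.76 [318. 149.  40.  41.] [538.9  26.9  30.5  31.1  34.9] ztop [0.0594 0.0605]
 tip 0.91 [317. 148.] [539.   28.2]
strap 0.67 [320. 143.  45. 162.] [572.6  22.5  36.2  59.2  81.1] ztop [0.0456 0.0466]
chisel 0.71 [357. 199. 175.  32.] [485.5 -31.8  94.6  29.2  81.4] ztop [0.0297 0.0336]
 tip 0.56 [355. 197.] [487.3  -1.3]
black_packing 0.7 [318.  70.  47.  10.] [601.8  34.2   6.3  11.5  36.8] ztop [0.0338 0.035 ]
```

View pics/w13.png

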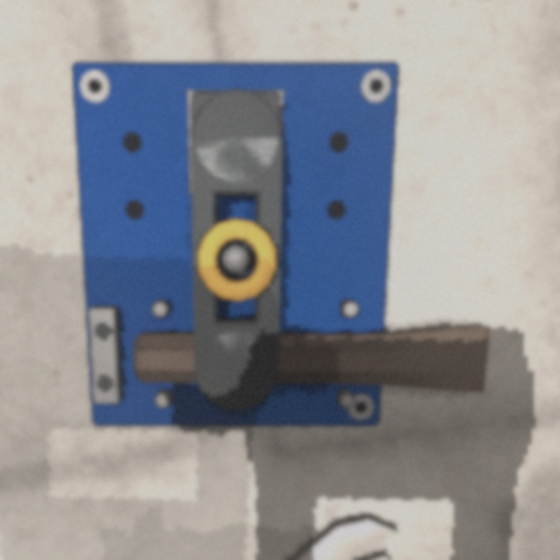

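The washer sits flat on the strap with its top at 60 mm and the stud in its hole (crop 236,258). Everything else is in place, so I'm handing in.

```bash
python3 -c "
from rig import job; print(job.close_job())"
```

```text
the job is handed in; nothing more can be done
None
```

The strap clamp is set up as asked and handed in at about 38 s: chisel in the lane, black packing on the pad, strap level over the stud, washer on top; the last camera check looked right, and no verdict came back.

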